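# Open the shoe-repair shop's strongbox by its combination dial

## Task

Open the strongbox on the bench: turn its dial clockwise, passing 8 twice and stopping on 8 the third time, then counter-clockwise, passing 35 once and stopping on 35 the second time, then slowly clockwise again until the dial comes to a firm stop, which you must feel for and not force. Then lift the lid by its handle until it stands open by itself at about 45 degrees, and let go. Leave the glue, the tape and the hammer where they are.

Things in the scene. Friction and masses are not known exactly. Their poses are not given: they have to be found in the camera images.
- strongbox: Grey steel strongbox screwed to the bench, 240 (x) x 320 (y) x 100 mm high, 4 mm walls. Origin: centre of its underside; x points from the front (robot's side) to the hinges, z up. The lid adds 12 mm (its top 112 mm above the bench) and overhangs by 3 mm. Dial on the lid's left (+y) half, pull handle on the right (-y) half.
- lid (a joint): Opening angle of the lid, rad: 0 shut, grows as the front edge rises, at most 1.5. Hinge line along the box's y at box x = +120 mm, z = 100 mm. Stiff hinge: the lid stays where it is left. Lid with lock about 1 kg; raising it by the handle takes 12 to 15 N. While locked it lifts 1 to 2 mm at the handle.
- lid_handle (a point): Middle of the pull handle: a straight round steel bar 10 mm thick, 90 mm long along the box's y, its centre 35 mm above the lid's top, on a 10 mm post at each end; 30 mm clear under it. With the lid shut it is at box (-80, -72, 147) mm. Axes parallel to the lid's (x to the hinges, z off the lid).
- dial_axis (a point): Centre of the dial on the lid, at the top of the flat aluminium index ring (82 mm across, 3 mm high, fixed to the lid). With the lid shut it is at box (-45, +78, 115) mm. z is the dial's axis.
- index_mark (a point): The fixed index: a short black line on the index ring, 37 mm from the dial's axis on the side of the hinges (box +x). The number of the dial that stands at this mark is the one that is set.
- dial (a joint): Turn of the dial, rad, clockwise from above positive, endless, counted over whole turns. 40 numbers of 0.1571 rad; clockwise counts up. 8 is at 1.257, 35 at -0.785, each plus whole turns (6.283). Starts -0.9 to 0.6. Set each number within 0.1 rad. Takes 0.05 to 0.08 N m; stays where left. Two loose wheels inside are picked up after nearly a turn each; overrun a number and you must begin again.
- zero_mark (a point): Zero mark on the dial's rim, 30 mm from the axis, in line with the bar grip's end that has a black line on top: a dial whose zero mark stands n/40 of a turn clockwise of the index mark shows n. The black disc (64 mm across, top 9 mm above the lid) has white ticks, one per number, longer at each 5, longest at each 10; no figures.
- dial_grip (a point): Centre of the dial's aluminium bar grip, on the axis, 22 mm above the lid's top; turns with the dial, x along the bar to its zero end. The bar is 44 mm long (22 mm either side of the axis), 12 mm wide, 9 to 35 mm above the lid's top; a 32 mm hub fills its foot up to 15 mm. It can be pinched across, or pushed round by its flanks with shut fingers that circle the axis.
- bolt: The lock's bolt, under the lid, out of sight; origin: its nose. With both numbers set, going clockwise from 35 (under 2 rad/s or it skips) the fence drops in at about 4 (1.4 rad on); from about 5 the dial draws the bolt towards the hinges, 20 to 25 mm per rad, at about 0.2 N m, to a firm stop 6 to 14 mm on: this differs from lock to lock and is only felt. Wrongly set, the dial just turns on.
- end_stop: Fixed block in the lock, out of sight under the lid, that ends the bolt's travel. Origin: its face towards the front. The gap left to the bolt cannot be told from the poses (an adjusting screw on the bolt's heel meets it). More than 18 N of the bolt on it (about 0.6 N m at the dial in all) damages the lock.
- glue: Glue bottle, 54 mm across, 125 mm high, upright, beside the box. Bystander.
- tape_roll: Roll of tape lying flat, 100 mm across, 45 mm high, beside the box. Bystander.
- hammer: Cobbler's hammer lying on the bench beside the box. Bystander.

How it is judged:
By the outcome, as a careful person would: the job done as asked, in the order asked, and still so for the second after the job is handed in, with the robot touching nothing.
It also fails if it takes over 70 s, if anything falls off the work surface, if the arm or the gripper's body presses on something with over 40 N, if the wrist force passes 120 N, or if a joint passes its speed limit or range.

## Robot

A 7-joint arm with a two-finger parallel gripper is mounted at the origin on the work surface. World frame = base frame: x ahead of the robot, y to its left, z up, the work surface at z = 0. Lengths are in m, angles in rad, forces in N, time in s.
With the tool pointing down it reaches from about 0.35 to 0.9 m from the base axis. Payload 19.9 kg.
Tool frame: the origin (TCP) lies between the finger pads; the fingertips stand tip_reach ahead of it and the grasp point (between the pads) is the TCP (tip_reach is the distance from the TCP to the fingertips, in m); z points along the fingers, y is the direction in which the jaws open and shut (so a half turn about z gives the same grasp; the last joint's range is limited). The gripper opens to 85 mm and grips with 20 to 120 N. Pads are 22 mm wide; open, the fingers measure 114 mm over their backs; the gripper's body (76 mm by 85 mm) begins 54 mm behind the grasp point. The pads swing forward as they close: fully open they stand 13 mm farther back than shut.
Start: joints at [1.151, 0.417, -0.01, 1.614, 0.005, 1.111, -0.053], TCP at [0.231, -0.581, 0.25] pointing down, gripper open.
Joint ranges: [-2.81, 2.81], [-0.39, 2.02], [-1.27, 1.25], [0.06, 2.57], [-1.19, 4.33], [0.19, 2], [-2.82, 2.82]. Speed limits (rad/s): [1.89, 1.89, 2.39, 2.39, 3.01, 3.01, 3.01].

## Interface

Orientations are given as a unit quaternion [w, x, y, z].
In Python, from rig import state, grab_frame, camera_info, close_job, tip_reach gives the robot as it stands.
- The arm moves only by the tool send_rows, never from a script. Its argument "rows" is a list of rows, each a list of 5 numbers: the shift along the tool's x, y, z in m, then the turn about the tool's z in degrees, then the opening, from 0 (shut) to 1 (fully open). A call has 1 to 8 rows; each row is the pose to reach, as a shift and turn from the pose commanded when the call began, along the tool's axes at that moment; what a row does not reach only later rows make up. A row lasts 1/8 s, in which the tool goes at most 62.5 mm and 10.7 degrees, less where a joint would pass 70% of its speed; a pose out of reach is approached as far as the arm can. A call with a gripper value outside its range is refused whole. The fingers move at their own pace and stop on an object; "force" is the grip in N (left out, the last holds). Time passes only in rows, so rows that repeat a pose let the fingers close. It gives the time, the measured TCP pose, the force and the opening at its end, in the units of the state.
- state(): the state, without advancing time (a new reading comes with each control period).
- grab_frame(name): name is "scene" or "top" or "wrist"; returns the picture (420x560x3 uint8, red, green, blue); there is no depth.
- camera_info(name): a dict with "vfov" (degrees; the focal length in pixels is half the picture's height over the tangent of half this angle, whatever the lens; pixels are square), "cx", "cy" (the principal point, pixels), "R" (3x3) and "t" (3): a world point X has camera coordinates R X + t. Camera axes: x right, y down, z forward; pixel columns grow to the right and rows downward; lengths in m; the calibration is good to about 2 mm. A picture is of the moment at which its call begins: read the wrist's pose just before it. camera_info takes no time and is no camera call; for the wrist camera it gives the pose at the moment of the call.
- close_job(): hands the job in, once; it reports no verdict.
The state is a dict: "time": time; "qpos": joint angles; "qd": joint speeds; "joint_efforts": joint torques, N m; "ee_pos": TCP position; "ee_rot": TCP orientation; "force": force on the tool from outside, world axes, zero at the start; "torque": the same for the moment, N m; "width": opening from 0.0 (shut) to 1.0 (fully open).
Only numpy, scipy, OpenCV 4.12 (cv2) and the standard library are available. Lean on these libraries where they do the work, as an engineer would, in place of code of your own. Each camera call takes 0.05 s, during which the arm holds its last target.

## Working session

There is one attempt and no reset: what is moved stays moved. The work goes in short steps, Python scripts to look and compute and a tool call to move; the robot and the scene stay as the last step left them, time stands still between calls to the robot, and variables do not carry over. Pictures are saved under pics/ and viewed, and the job is handed in when it is done.

Besides the shell and the picture viewer there is one more tool, called after "Emit:" as name(argument=value, ...) on one line, values as JSON. send_rows: Moves the arm, as the interface text tells. Its arguments: {"type":"object","properties":{"rows":{"type":"array","items":{"type":"array","items":{"type":"number"}}},"force":{"type":"number"}},"required":["rows"]}

```bash
mkdir -p pics; ls; python3 - <<'E'
from rig import *
import cv2
s=state(); print(s); print(tip_reach)
for n in ["scene","top","wrist"]:
    c=camera_info(n); print(n,c)
    cv2.imwrite(f"pics/{n}0.png",grab_frame(n)[:,:,::-1])
E
```

```text
pics
{'time': 0.0, 'qpos': array([ 1.15150385,  0.41797159, -0.01032745,  1.6141801 ,  0.004699  ,
        1.11068714, -0.05297666]), 'qd': array([-8.50013762e-04,  4.36062244e-04, -5.35792219e-04,  6.33652935e-04,
        6.99551401e-04, -4.54193853e-04,  6.10791917e-06]), 'joint_efforts': array([ 1.35220060e-03, -8.64430833e+01,  6.79533239e-01, -4.34902132e+01,
        1.91245589e-02,  7.55298097e-03,  2.99750479e-05]), 'ee_pos': array([ 0.23042887, -0.5806217 ,  0.24965914]), 'ee_rot': array([-5.91325962e-04,  9.82206884e-01,  1.87801129e-01, -1.54056481e-04]), 'force': array([-0.03021045, -0.09755338, -0.38266754]), 'torque': array([-0.0331237 ,  0.02901078, -0.02725286]), 'width': 1.0001107873736266}
0.019
scene {'vfov': 56.86481487916592, 'cx': 282.8072435984025, 'cy': 206.1305174969757, 'R': array([[ 0.40237142,  0.91538759, -0.01275891],
       [ 0.70196436, -0.31744465, -0.63755386],
       [-0.58765915,  0.24757716, -0.77030012]]), 't': array([-0.25856635, -0.34222258,  1.28456821])}
top {'vfov': 55.30048830890337, 'cx': 280.70258359783867, 'cy': 206.26095293501595, 'R': array([[-0.00321452, -0.99974138,  0.0225132 ],
       [-0.99568626,  0.00111223, -0.09277733],
       [ 0.0927283 , -0.02271432, -0.99543233]]), 't': array([0.04055299, 0.5976144 , 0.8770145 ])}
wrist {'vfov': 70.390072536727, 'cx': 280.23717896822143, 'cy': 209.3455434728181, 'R': array([[ 3.67744799e-01, -9.29926573e-01, -5.76639123e-04],
       [-8.98368889e-01, -3.55425166e-01,  2.58081945e-01],
       [-2.40202210e-01, -9.43902582e-02, -9.66122858e-01]]), 't': array([-0.6255788 , -0.03212258,  0.37757107])}
```

View pics/scene0.png

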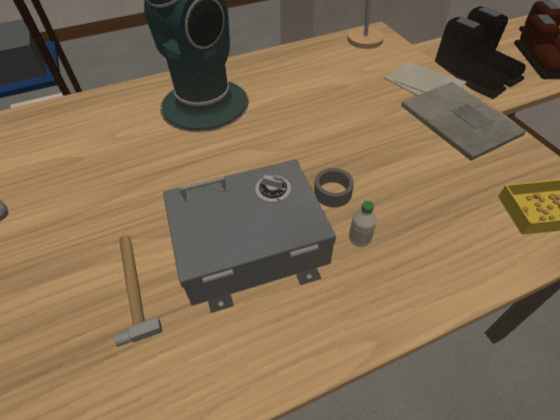

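View pics/top0.png

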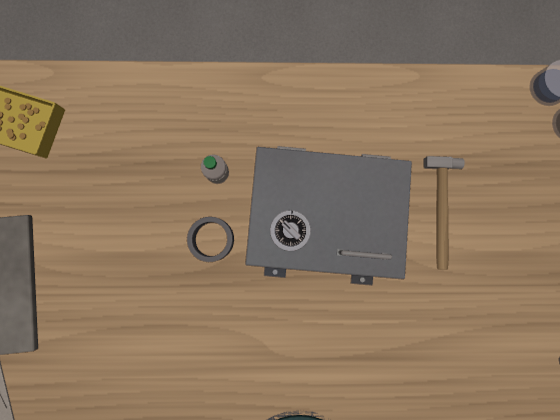

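```bash
cat > h.py <<'E'
import numpy as np, cv2
from rig import *
def cam(n):
    c=camera_info(n); f=210/np.tan(np.radians(c['vfov']/2)); return c,f
def ray(c,f,uv,z):
    d=np.array([(uv[0]-c['cx'])/f,(uv[1]-c['cy'])/f,1]); R=np.array(c['R']); t=np.array(c['t'])
    o=-R.T@t; w=R.T@d; return o+w*(z-o[2])/w[2]
def proj(c,f,X):
    p=np.array(c['R'])@X+c['t']; return np.array([c['cx']+f*p[0]/p[2],c['cy']+f*p[1]/p[2]])
E
python3 - <<'E'
import cv2,numpy as np
from h import *
im=cv2.imread('pics/top0.png')
a=cv2.resize(im[195:265,250:330],None,fx=7,fy=7,interpolation=cv2.INTER_CUBIC)
cv2.imwrite('pics/dial0.png',a)
# lid contour
b,g,r=[im[:,:,i].astype(int) for i in range(3)]
m=((abs(r-b)<25)).astype(np.uint8)*255
m[:100]=0;m[300:]=0;m[:,:240]=0;m[:,418:]=0
m=cv2.morphologyEx(m,cv2.MORPH_OPEN,np.ones((11,11)))
m=cv2.morphologyEx(m,cv2.MORPH_CLOSE,np.ones((5,5)))
cs,_=cv2.findContours(m,0,2); k=max(cs,key=cv2.contourArea)
rect=cv2.minAreaRect(k); print(rect, cv2.boxPoints(rect))
ap=cv2.approxPolyDP(k,8,True)[:,0]; print(ap)
c,f=cam('top')
for p in ap: print(ray(c,f,p,0.112).round(4))
E
```

```text
((329.35479736328125, 215.73104858398438), (159.40347290039062, 130.07801818847656), 5.000644207000732) [[244.28717 273.57513]
 [255.62567 143.99225]
 [414.42242 157.88696]
 [403.08392 287.46985]]
[[257 148]
 [246 264]
 [272 276]
 [350 273]
 [352 283]
 [404 277]
 [410 161]]
[0.7109 0.0899 0.112 ]
[0.4732 0.1114 0.112 ]
[0.449  0.0591 0.112 ]
[ 0.4542 -0.0984  0.112 ]
[ 0.4343 -0.1021  0.112 ]
[ 0.4457 -0.2081  0.112 ]
[ 0.6841 -0.2283  0.112 ]
```

View pics/dial0.png

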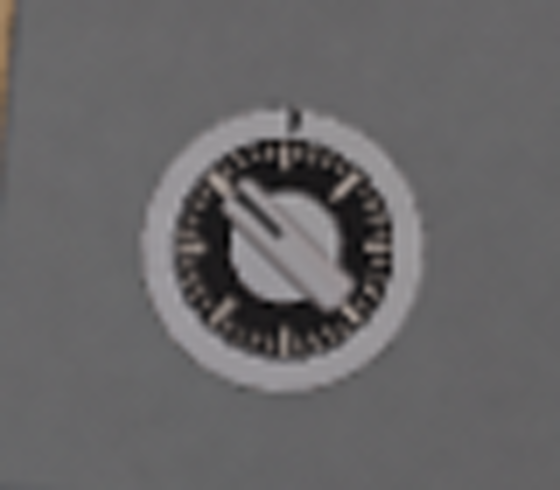

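View pics/wrist0.png

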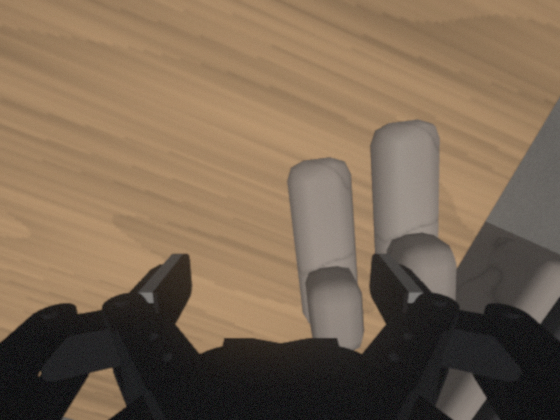

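```bash
python3 - <<'E'
from h import *
def ringc(im,box,n):
    x0,x1,y0,y1=box
    g=cv2.cvtColor(im,cv2.COLOR_BGR2GRAY)[y0:y1,x0:x1]
    G=cv2.resize(g,None,fx=8,fy=8,interpolation=cv2.INTER_CUBIC)
    t=115; m=(G>t).astype(np.uint8)*255
    cs,_=cv2.findContours(m,0,1); k=max(cs,key=lambda q:cv2.contourArea(cv2.convexHull(q)))
    e=cv2.fitEllipse(cv2.convexHull(k)); ctr=((np.array(e[0])+.5)/8-.5)+[x0,y0]
    print(n,ctr,np.array(e[1])/8,e[2]); return ctr
c,f=cam('top'); p=ringc(cv2.imread('pics/top0.png'),(262,318,203,258),'top'); X=ray(c,f,p,.115);print(X)
c2,f2=cam('scene'); im=cv2.imread('pics/scene0.png'); p2=ringc(im,(245,300,165,210),'scene'); print(ray(c2,f2,p2,.115), proj(c2,f2,X))
cv2.imwrite('pics/sd0.png',cv2.resize(im[160:215,170:300],None,fx=6,fy=6,interpolation=cv2.INTER_CUBIC))
im=cv2.imread('pics/top0.png')
cv2.imwrite('pics/th0.png',cv2.resize(im[235:285,325:415],None,fx=8,fy=8,interpolation=cv2.INTER_CUBIC))
E
```

```text
top [289.9097805  230.12616539] [40.5579071  40.78320312] 0.9582304954528809
[0.54094757 0.02275316 0.115     ]
scene [268.59008026 189.40673828] [23.34353828 28.54439545] 111.57960510253906
[0.5426086  0.01033317 0.115     ] [273.35176485 187.24124091]
```

View pics/th0.png

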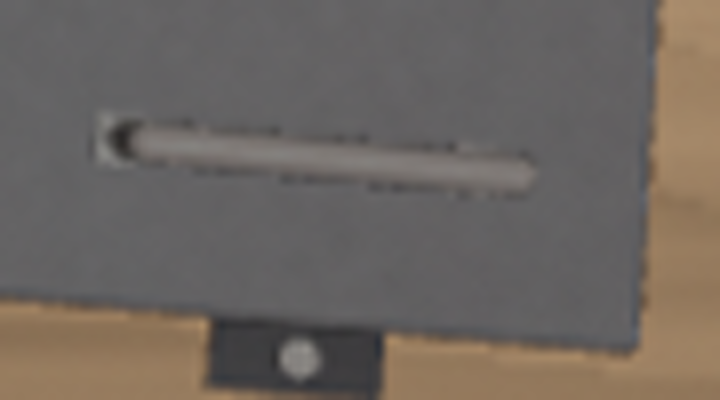

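```bash
python3 - <<'E'
from h import *
c,f=cam('scene'); print(proj(c,f,np.zeros(3)),proj(c,f,np.array([.23,-.58,.2])))
for p in [(204,105),(165,30),(230,30)]: print(ray(c,f,p,0.0),ray(c,f,p,.25))
c,f=cam('top'); print(ray(c,f,(300,415),0), proj(c,f,np.array([.23,-.58,.2])))
c,f=cam('wrist'); R=np.array(c['R']); o=-R.T@c['t']; print('wcam',o)
for p in [(320,340),(420,130),(350,300)]: print(ray(c,f,p,0),ray(c,f,p,.1))
s=state(); a=2*np.arctan2(s['ee_rot'][2],s['ee_rot'][1]); print(np.degrees(a))
x=np.array([np.cos(a),np.sin(a),0]);y=np.array([np.sin(a),-np.cos(a),0]); d=o-s['ee_pos']; print('cam off tool',d@x,d@y,-d[2])
D=np.array([.541,.023,.27])-s['ee_pos']; print(D@x,D@y,-D[2])
E
```

```text
[204.73575437 102.79987694] [-35.72304139 149.59009665]
[ 0.01067445 -0.00565118  0.        ] [ 0.36498925 -0.06565195  0.25      ]
[-0.55737803 -0.00688111  0.        ] [-0.01815481 -0.06648153  0.25      ]
[-0.44187628  0.23824505  0.        ] [0.05974962 0.0988529  0.25      ]
[ 0.13493273 -0.00270878  0.        ] [631.87903618 402.84824274]
wcam [ 0.29189924 -0.55754484  0.37279366]
[ 0.03610435 -0.72130091  0.        ] [ 0.10472002 -0.67737418  0.1       ]
[ 0.35380502 -0.71469302  0.        ] [ 0.33719911 -0.67253882  0.1       ]
[ 0.11235621 -0.73419639  0.        ] [ 0.16051771 -0.68681051  0.1       ]
21.643935764759895
cam off tool 0.06565764325293239 0.0011343974933379544 -0.1229584792308975
0.5113219506109753 -0.4466008259325255 -0.02016481607090806
```

```bash
python3 - <<'E'
import cv2
im=cv2.imread('pics/top0.png'); cv2.imwrite('pics/x.png',cv2.resize(im[200:420,400:560],None,fx=2.5,fy=2.5))
E
```

```text
(no output)
```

View pics/x.png

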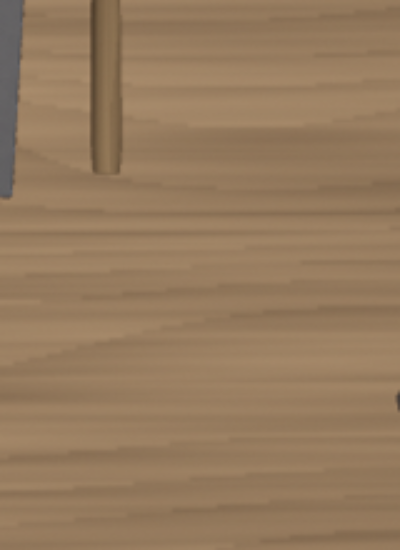

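Emit:
send_rows(rows=[[0.046,-0.04,-0.01,-10.6,1],[0.092,-0.08,-0.02,-21.2,1],[0.138,-0.12,-0.02,-31.8,1],[0.184,-0.16,-0.02,-42.4,1],[0.23,-0.2,-0.02,-53,1],[0.276,-0.24,-0.02,-63.6,1],[0.322,-0.28,-0.02,-74.2,1],[0.368,-0.32,-0.02,-84.8,1]])

```text
time: 1.15
ee_pos: [0.455, -0.1459, 0.2704]
ee_rot: [0.0, 0.596, 0.803, -0.0]
force: [1.1, -0.8, 0.8]
width: 0.998
```

Emit:
send_rows(rows=[[0.024,0.022,0,-10.6,1],[0.048,0.044,0,-21.2,1],[0.072,0.066,0,-31.8,1],[0.096,0.088,0,-42.4,1],[0.12,0.11,0,-53,1],[0.139,0.131,0,-63.6,1],[0.139,0.131,0,-74.2,1],[0.139,0.131,0,-84.8,1]])

```text
time: 2.15
ee_pos: [0.5408, 0.023, 0.27]
ee_rot: [-0.0, -0.101, 0.995, 0.0]
force: [-0.1, 0.2, -0.7]
width: 0.996
```

```bash
python3 - <<'E'
from h import *
s=state(); print(s['time'],s['qpos'].round(3),s['ee_pos'],np.degrees(2*np.arctan2(s['ee_rot'][2],s['ee_rot'][1])))
c,f=cam('wrist'); print(repr(c)); cv2.imwrite('pics/w1.png',grab_frame('wrist')[:,:,::-1])
E
```

```text
2.15 [ 0.572  0.348 -0.825  1.779  0.28   1.136  1.431] [0.54078314 0.02303325 0.27001749] 191.6355742938221
{'vfov': 70.390072536727, 'cx': 280.23717896822143, 'cy': 209.3455434728181, 'R': array([[-2.00458571e-01,  9.79702163e-01, -1.81048542e-04],
       [ 9.46741664e-01,  1.93761991e-01,  2.57170201e-01],
       [ 2.51985283e-01,  5.13805649e-02, -9.66366108e-01]]), 't': array([ 0.08695705, -0.55541185,  0.25889291])}
```

View pics/w1.png

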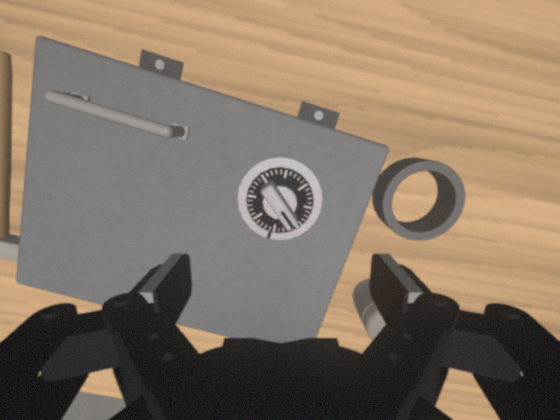

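```bash
cat > dial.py <<'E'
from h import *
def meas(im,c,f,guess,r=50,t=None):
    x0,y0=[int(v)-r for v in guess]; g=cv2.cvtColor(im,cv2.COLOR_BGR2GRAY)[y0:y0+2*r,x0:x0+2*r]
    G=cv2.resize(g,None,fx=8,fy=8,interpolation=cv2.INTER_CUBIC)
    m=(G>(t or 135)).astype(np.uint8)*255
    cs,_=cv2.findContours(m,0,1); k=max(cs,key=lambda q:cv2.contourArea(cv2.convexHull(q)))
    e=cv2.fitEllipse(cv2.convexHull(k)); p=((np.array(e[0])+.5)/8-.5)+[x0,y0]
    return p,np.array(e[1])/8,ray(c,f,p,.115)
E
python3 - <<'E'
from dial import *
np.set_printoptions(suppress=True)
im=cv2.imread('pics/w1.png'); c,f=cam('wrist')
g=cv2.cvtColor(im,cv2.COLOR_BGR2GRAY); print(g[199,236:248],g[155:162,279])
p,ax,X=meas(im,c,f,(279,199)); print(p,ax,X)
# polar unwrap in world coords: sample at z=.121 (tick level) & ring z=.115
yaw=np.radians(-4.85)
def samp(r,z):
    out=[]
    for a in range(0,720):
        th=np.radians(a/2); P=np.array([X[0]+r*np.cos(th),X[1]+r*np.sin(th),z]); q=proj(c,f,P)
        out.append(cv2.getRectSubPix(g.astype(np.float32),(1,1),(float(q[0]),float(q[1])))[0,0])
    return np.array(out)
s=samp(.037,.115); print('index yaw',s.argmin()/2, s.min(),np.median(s)); i=np.arange(720); w=np.clip(np.median(s)-12-s,0,None); print([(j/2,s[j]) for j in range(720) if s[j]<np.median(s)-25])
cv2.imwrite('pics/wz.png',cv2.resize(im[149:249,229:329],None,fx=6,fy=6,interpolation=cv2.INTER_CUBIC))
E
```

```text
[136 156 179 184 186 184 183 185 185 165 123  97] [128 139 163 188 193 195 194]
[279.47610092 198.30750275] [84.94986725 87.20102692] [0.53993075 0.02071228 0.115     ]
index yaw 356.0 76.335915 189.74957
[(352.5, np.float32(163.29137)), (353.0, np.float32(149.3852)), (353.5, np.float32(132.62537)), (354.0, np.float32(115.53849)), (354.5, np.float32(101.04258)), (355.0, np.float32(89.93212)), (355.5, np.float32(79.78862)), (356.0, np.float32(76.335915)), (356.5, np.float32(86.16312)), (357.0, np.float32(96.93549)), (357.5, np.float32(109.24232)), (358.0, np.float32(125.47193)), (358.5, np.float32(141.77536)), (359.0, np.float32(158.08618))]
```

View pics/wz.png

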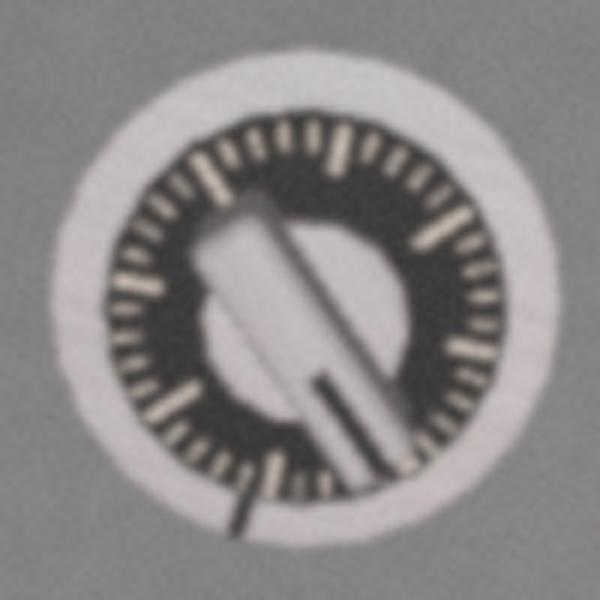

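```bash
python3 - <<'E'
from dial import *
np.set_printoptions(suppress=True)
im=cv2.imread('pics/w1.png'); c,f=cam('wrist')
for t in (150,158,165): p,ax,X=meas(im,c,f,(279,199),t=t); print(p,ax,X)
F=lambda u,v:((u+.5)/6-.5+229,(v+.5)/6-.5+149)
# bar: line, and flank pairs at z=.147
def yaw(a,b,z): 
    A,B=ray(c,f,F(*a),z),ray(c,f,F(*b),z); d=B-A; return A,B,np.degrees(np.arctan2(d[1],d[0]))
print(yaw((320,378),(378,472),.147)); print(yaw((192,255),(343,490),.147)); print(yaw((268,205),(411,440),.147))
i=ray(c,f,F(241,513),.115); d=i-X; print('index',np.degrees(np.arctan2(d[1],d[0])),np.hypot(*d[:2]))
# handle ends (wrist): bar ends
for q in [(48,96),(173,131)]: print('h',ray(c,f,q,.152))
for q in [(40,37),(387,147),(18,283)]: print('corner',ray(c,f,q,.112))
c,f=cam('top')
for q in [(325+118/8,235+138/8),(325+535/8,235+172/8)]: print('ht',ray(c,f,q,.152))
E
```

```text
[279.49004745 198.21924591] [83.13993073 85.48077393] [0.53984335 0.02070723 0.115     ]
[279.49546051 198.21834564] [82.53005219 84.86863708] [0.5398414  0.02071211 0.115     ]
[279.49979401 198.18552399] [82.01507568 84.32965088] [0.53980907 0.02070943 0.115     ]
(array([0.54377472, 0.02376222, 0.147     ]), array([0.55580694, 0.03495584, 0.147     ]), np.float64(42.93214372828205))
(array([0.53006422, 0.00243753, 0.147     ]), array([0.5595556 , 0.03059002, 0.147     ]), np.float64(43.669437045429035))
(array([0.52089045, 0.01141102, 0.147     ]), array([0.55007697, 0.03854139, 0.147     ]), np.float64(42.909040034703686))
index -4.212307500371628 0.037866968208038004
h [ 0.49068504 -0.16979226  0.152     ]
h [ 0.49640468 -0.07373943  0.152     ]
corner [ 0.44633403 -0.20661188  0.112     ]
corner [0.4721666  0.10791595 0.112     ]
corner [ 0.68672814 -0.22749716  0.112     ]
ht [ 0.49684095 -0.07157141  0.152     ]
ht [ 0.48830323 -0.17256084  0.152     ]
```

Emit:
send_rows(rows=[[0.001,-0.0015,0.03,-10.5,0.7],[0.001,-0.0015,0.06,-21,0.7],[0.001,-0.0015,0.09,-31.5,0.7],[0.001,-0.0015,0.11,-31.5,0.7],[0.001,-0.0015,0.12,-31.5,0.7]])

```text
time: 2.82
ee_pos: [0.54, 0.0209, 0.1495]
ee_rot: [-0.0, -0.362, 0.932, 0.0]
force: [0.0, -0.5, 0.6]
width: 0.698
```

```bash
cat > st.py <<'E'
from h import *
np.set_printoptions(suppress=True)
def yaw(s): return np.degrees(2*np.arctan2(s['ee_rot'][2],s['ee_rot'][1]))
s=state(); print('t',round(s['time'],2),'q',s['qpos'].round(3),'p',(s['ee_pos']*1000).round(1),'yaw',yaw(s).round(2),'F',s['force'].round(1),'T',s['torque'].round(3),'w',round(s['width'],3))
E
python3 st.py
```

```text
t 2.83 q [ 0.57   0.531 -0.848  1.893  0.489  0.94   1.802] p [540.   20.9 149.5] yaw 222.42 F [ 0.  -0.5  0.6] T [ 0.027  0.001 -0.009] w 0.698
```

Emit:
send_rows(rows=[[0,0,0,0,0],[0,0,0,0,0],[0,0,0,0,0],[0,0,0,0,0]], force=30)

```text
time: 3.32
ee_pos: [0.5403, 0.0217, 0.1512]
ee_rot: [0.0, -0.364, 0.931, 0.0]
force: [-3.6, 2.5, 7.4]
width: 0.133
```

```bash
python3 st.py
```

```text
t 3.33 q [ 0.571  0.529 -0.851  1.892  0.488  0.941  1.807] p [540.3  21.7 151.2] yaw 222.74 F [-3.6  2.5  7.4] T [ 0.693  0.964 -0.005] w 0.133
```

Emit:
send_rows(rows=[[0,0.0008,-0.004,0,0],[0,0.0008,-0.004,10.6,0],[0,0.0008,-0.004,21.2,0],[0,0.0008,-0.004,31.8,0],[0,0.0008,-0.004,42.4,0],[0,0.0008,-0.004,53,0]])

```text
time: 4.08
ee_pos: [0.5395, 0.0223, 0.1539]
ee_rot: [-0.0, 0.092, 0.996, 0.001]
force: [6.5, 6.7, -23.3]
width: 0.131
```

```bash
python3 st.py
```

```text
t 4.08 q [ 0.42   0.459 -0.645  1.896  0.345  0.899  0.993] p [539.5  22.3 153.9] yaw 169.4 F [  6.5   6.7 -23.3] T [ 1.508 -1.51   0.044] w 0.131
```

Emit:
send_rows(rows=[[-0.0006,0.0008,0.002,10.6,0],[-0.0006,0.0008,0.002,21.2,0],[-0.0006,0.0008,0.002,31.8,0],[-0.0006,0.0008,0.002,42.4,0],[-0.0006,0.0008,0.002,53,0],[-0.0006,0.0008,0.002,63.6,0],[-0.0006,0.0008,0.002,74.2,0],[-0.0006,0.0008,0.002,84.8,0]])

```text
time: 5.08
ee_pos: [0.5406, 0.0234, 0.1525]
ee_rot: [-0.0, 0.74, 0.673, 0.001]
force: [5.1, 6.5, -11.3]
width: 0.128
```

```bash
python3 st.py
```

```text
t 5.08 q [ 0.164  0.405 -0.323  1.903  0.164  0.858 -0.336] p [540.6  23.4 152.5] yaw 84.62 F [  5.1   6.5 -11.3] T [ 1.321 -1.184  0.05 ] w 0.128
```

Emit:
send_rows(rows=[[0.0008,0.0006,0.001,10.6,0],[0.0008,0.0006,0.001,21.2,0],[0.0008,0.0006,0.001,31.8,0],[0.0008,0.0006,0.001,42.4,0],[0.0008,0.0006,0.001,53,0],[0.0008,0.0006,0.001,63.6,0],[0.0008,0.0006,0.001,74.2,0],[0.0008,0.0006,0.001,84.8,0]])

```text
time: 6.08
ee_pos: [0.5418, 0.0224, 0.1523]
ee_rot: [0.0, 1.0, -0.002, 0.001]
force: [0.8, -5.4, 3.1]
width: 0.129
```

```bash
python3 st.py
```

```text
t 6.08 q [-0.089  0.388 -0.011  1.91   0.006  0.841 -1.679] p [541.8  22.4 152.3] yaw -0.26 F [ 0.8 -5.4  3.1] T [-1.26  -0.28   0.069] w 0.129
```

Emit:
send_rows(rows=[[0,0,0,10.6,0],[0,0,0,21.2,0],[0,0,0,31.8,0],[0,0,0,42.4,0],[0,0,0,53,0],[0,0,0,58,0],[0,0,0,58,0.65],[0,0,0,58,0.65]])

```text
time: 7.08
ee_pos: [0.5411, 0.0234, 0.1516]
ee_rot: [-0.0, 0.876, -0.483, 0.0]
force: [0.3, 0.5, -0.2]
width: 0.548
```

```bash
python3 st.py
```

```text
t 7.08 q [-0.263  0.394  0.2    1.917 -0.103  0.84  -2.588] p [541.1  23.4 151.6] yaw -57.78 F [ 0.3  0.5 -0.2] T [-0.092  0.019  0.022] w 0.548
```

Emit:
send_rows(rows=[[0.0009,0.0009,0,-10.5,0.65],[0.0009,0.0009,0,-21,0.65],[0.0009,0.0009,0,-31.5,0.65],[0.0009,0.0009,0,-42,0.65],[0.0009,0.0009,0,-52.5,0.65],[0.0009,0.0009,0,-63,0.65],[0.0009,0.0009,0,-73.5,0.65],[0.0009,0.0009,0,-84,0.65]])

```text
time: 8.07
ee_pos: [0.5408, 0.022, 0.1514]
ee_rot: [-0.0, 0.973, 0.23, 0.0]
force: [0.7, 0.0, -0.3]
width: 0.646
```

Emit:
send_rows(rows=[[0,0,0,-10.6,0.65],[0,0,0,-21.2,0.65],[0,0,0,-31.8,0.65],[0,0,0,-42.4,0.65],[0,0,0,-53,0.65],[0,0,0,-63.6,0.65],[0,0,0,-74.2,0.65],[0,0,0,-84.8,0.65]])

```text
time: 9.07
ee_pos: [0.5408, 0.022, 0.1515]
ee_rot: [-0.0, 0.564, 0.826, 0.0]
force: [0.3, -0.3, 1.6]
width: 0.652
```

Emit:
send_rows(rows=[[0,0,0,-10.6,0.65],[0,0,0,-11.2,0],[0,0,0,-11.2,0],[0,0,0,-11.2,0]])

```text
time: 9.57
ee_pos: [0.5409, 0.0219, 0.1514]
ee_rot: [0.0, 0.485, 0.875, 0.0]
force: [1.0, 0.1, 1.4]
width: 0.13
```

```bash
python3 st.py
```

```text
t 9.57 q [ 0.276  0.426 -0.46   1.899  0.242  0.87   0.253] p [540.9  21.9 151.4] yaw 122.02 F [1.  0.1 1.4] T [-0.031 -0.2   -0.061] w 0.13
```

Emit:
send_rows(rows=[[0,0,0,10.6,0],[0,0,0,21.2,0],[0,0,0,31.8,0],[0,0,0,42.4,0],[0,0,0,53,0],[0,0,0,63.6,0],[0,0,0,74.2,0],[0,0,0,84.8,0]])

```text
time: 10.58
ee_pos: [0.5403, 0.022, 0.1514]
ee_rot: [-0.0, 0.949, 0.317, -0.0]
force: [-4.2, -0.5, 4.2]
width: 0.133
```

Emit:
send_rows(rows=[[0,0,0,10.6,0],[0,0,0,21.2,0],[0,0,0,31.8,0],[0,0,0,42.4,0],[0,0,0,53,0],[0,0,0,63.6,0],[0,0,0,74.2,0],[0,0,0,84.8,0]])

```text
time: 11.58
ee_pos: [0.5404, 0.0226, 0.1515]
ee_rot: [-0.0, 0.914, -0.406, -0.0]
force: [-3.6, 3.9, 2.9]
width: 0.127
```

```bash
python3 st.py
```

```text
t 11.57 q [-0.233  0.391  0.164  1.917 -0.085  0.84  -2.43 ] p [540.4  22.6 151.5] yaw -47.85 F [-3.6  3.9  2.9] T [0.672 0.76  0.088] w 0.127
```

Emit:
send_rows(rows=[[0,0,0,10.4,0],[0,0,0,10.4,0.65],[0,0,0,10.4,0.65],[0,0,0,0,0.65],[0,0,0,-10.6,0.65],[0,0,0,-21.2,0.65],[0,0,0,-31.8,0.65],[0,0,0,-42.4,0.65]])

```text
time: 12.58
ee_pos: [0.5408, 0.0215, 0.1513]
ee_rot: [-0.0, 0.999, -0.04, 0.0]
force: [0.3, -0.1, -0.0]
width: 0.652
```

Emit:
send_rows(rows=[[0,0,0,-10.6,0.65],[0,0,0,-21.2,0.65],[0,0,0,-31.8,0.65],[0,0,0,-42.4,0.65],[0,0,0,-53,0.65],[0,0,0,-63.6,0.65],[0,0,0,-74.2,0.65],[0,0,0,-84.8,0.65]])

```text
time: 13.58
ee_pos: [0.5408, 0.0215, 0.1513]
ee_rot: [0.0, 0.765, 0.644, 0.0]
force: [0.2, -0.3, 0.6]
width: 0.645
```

Emit:
send_rows(rows=[[0,0,0,-10.6,0.65],[0,0,0,-21.2,0.65],[0,0,0,-31.8,0.65],[0,0,0,-42.4,0.65],[0,0,0,-42.4,0],[0,0,0,-42.4,0],[0,0,0,-42.4,0]])

```text
time: 14.45
ee_pos: [0.5409, 0.0218, 0.1514]
ee_rot: [0.0, 0.485, 0.875, 0.0]
force: [0.7, -0.5, 1.0]
width: 0.133
```

```bash
python3 st.py
```

```text
t 14.45 q [ 0.275  0.426 -0.459  1.899  0.242  0.87   0.254] p [540.9  21.8 151.4] yaw 122.04 F [ 0.7 -0.5  1. ] T [-0.065 -0.276  0.033] w 0.133
```

Emit:
send_rows(rows=[[0,0,0,10.6,0],[0,0,0,21.2,0],[0,0,0,31.8,0],[0,0,0,42.4,0],[0,0,0,53,0],[0,0,0,63.6,0],[0,0,0,74.2,0],[0,0,0,84.8,0]])

```text
time: 15.45
ee_pos: [0.5403, 0.0219, 0.1514]
ee_rot: [-0.0, 0.949, 0.317, -0.0]
force: [-4.5, 0.6, 4.3]
width: 0.126
```

Emit:
send_rows(rows=[[0,0,0,10.6,0],[0,0,0,21.2,0],[0,0,0,31.8,0],[0,0,0,42.4,0],[0,0,0,53,0],[0,0,0,63.6,0],[0,0,0,74.2,0],[0,0,0,84.8,0]])

```text
time: 16.45
ee_pos: [0.5403, 0.0226, 0.1514]
ee_rot: [-0.0, 0.914, -0.405, -0.0]
force: [-3.5, 3.9, 3.6]
width: 0.131
```

Emit:
send_rows(rows=[[0,0,0,10.4,0],[0,0,0,10.4,0.65],[0,0,0,10.4,0.65],[0,0,0,0,0.65],[0,0,0,-10.6,0.65],[0,0,0,-21.2,0.65],[0,0,0,-31.8,0.65],[0,0,0,-42.4,0.65]])

```text
time: 17.45
ee_pos: [0.5408, 0.0215, 0.1513]
ee_rot: [-0.0, 0.999, -0.04, 0.0]
force: [0.7, -0.6, -0.3]
width: 0.648
```

Emit:
send_rows(rows=[[0,0,0,-10.6,0.65],[0,0,0,-21.2,0.65],[0,0,0,-31.8,0.65],[0,0,0,-42.4,0.65],[0,0,0,-53,0.65],[0,0,0,-63.6,0.65],[0,0,0,-74.2,0.65],[0,0,0,-84.8,0.65]])

```text
time: 18.45
ee_pos: [0.5409, 0.0215, 0.1514]
ee_rot: [0.0, 0.765, 0.644, 0.0]
force: [-0.1, 0.1, 0.3]
width: 0.648
```

Emit:
send_rows(rows=[[0,0,0,-10.6,0.65],[0,0,0,-21.2,0.65],[0,0,0,-31.8,0.65],[0,0,0,-42.4,0.65],[0,0,0,-42.4,0],[0,0,0,-42.4,0],[0,0,0,-42.4,0]])

```text
time: 19.32
ee_pos: [0.5409, 0.0218, 0.1514]
ee_rot: [0.0, 0.485, 0.875, 0.0]
force: [2.1, -0.6, 1.0]
width: 0.131
```

```bash
python3 st.py
```

```text
t 19.32 q [ 0.274  0.426 -0.458  1.899  0.242  0.87   0.254] p [540.9  21.8 151.4] yaw 122.03 F [ 2.1 -0.6  1. ] T [-0.087 -0.271  0.029] w 0.131
```

Emit:
send_rows(rows=[[0,0,0,10.6,0],[0,0,0,21.2,0],[0,0,0,31.8,0],[0,0,0,42.4,0],[0,0,0,53,0],[0,0,0,63.6,0],[0,0,0,74.2,0],[0,0,0,84.8,0]])

```text
time: 20.32
ee_pos: [0.5403, 0.0219, 0.1514]
ee_rot: [-0.0, 0.948, 0.317, -0.0]
force: [-4.8, -0.3, 4.2]
width: 0.128
```

Emit:
send_rows(rows=[[0,0,0,10.6,0],[0,0,0,21.2,0],[0,0,0,31.8,0],[0,0,0,42.4,0],[0,0,0,53,0],[0,0,0,63.6,0],[0,0,0,74.2,0],[0,0,0,84.8,0]])

```text
time: 21.32
ee_pos: [0.5403, 0.0226, 0.1514]
ee_rot: [-0.0, 0.914, -0.405, -0.0]
force: [-4.0, 4.1, 3.4]
width: 0.134
```

Emit:
send_rows(rows=[[0,0,0,10.4,0],[0,0,0,10.4,0.65],[0,0,0,10.4,0.65],[0,0,0,0,0.65],[0,0,0,-10.6,0.65],[0,0,0,-21.2,0.65],[0,0,0,-31.8,0.65],[0,0,0,-42.4,0.65]])

```text
time: 22.32
ee_pos: [0.5408, 0.0216, 0.1513]
ee_rot: [-0.0, 0.999, -0.04, 0.0]
force: [-0.5, -0.0, 0.8]
width: 0.653
```

```bash
python3 st.py; python3 - <<'E'
from h import *
import pickle
c,f=cam('wrist'); im=grab_frame('wrist')[:,:,::-1]; cv2.imwrite('pics/w2.png',im); pickle.dump(c,open('w2.pkl','wb'))
E
```

```text
t 22.32 q [-0.102  0.389  0.006  1.912 -0.003  0.841 -1.744] p [540.8  21.6 151.3] yaw -4.55 F [-0.5 -0.   0.8] T [-0.021  0.011  0.044] w 0.653
```

View pics/w2.png

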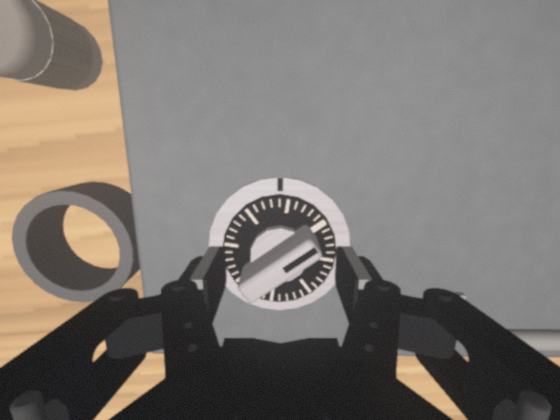

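```bash
python3 - <<'E'
from h import *
import pickle
im=cv2.imread('pics/w2.png'); cv2.imwrite('pics/w2z.png',cv2.resize(im[170:320,200:360],None,fx=5,fy=4*1.25,interpolation=cv2.INTER_CUBIC)[:600])
E
```

```text
(no output)
```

View pics/w2z.png

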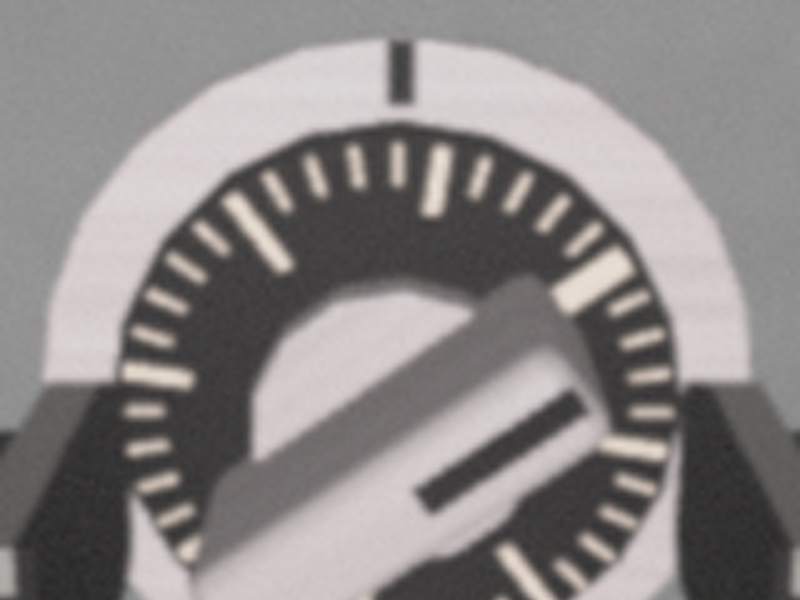

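Emit:
send_rows(rows=[[0,0,0,-10.6,0.65],[0,0,0,-21.2,0.65],[0,0,0,-31.8,0.65],[0,0,0,-42.4,0.65],[0,0,0,-53,0.65],[0,0,0,-63.6,0.65],[0,0,0,-74.2,0.65],[0,0,0,-84.8,0.65]])

```text
time: 23.38
ee_pos: [0.5408, 0.0216, 0.1513]
ee_rot: [0.0, 0.766, 0.643, 0.0]
force: [-0.2, -0.2, 0.2]
width: 0.651
```

Emit:
send_rows(rows=[[0,0,0,-10.6,0.65],[0,0,0,-21.2,0.65],[0,0,0,-31.8,0.65],[0,0,0,-42.1,0.65],[0,0,0,-42.1,0],[0,0,0,-42.1,0],[0,0,0,-42.1,0]])

```text
time: 24.25
ee_pos: [0.5409, 0.0218, 0.1514]
ee_rot: [0.0, 0.487, 0.873, 0.0]
force: [1.3, -1.0, 1.2]
width: 0.13
```

Emit:
send_rows(rows=[[0,0,0,8,0],[0,0,0,15,0],[0,0,0,18.8,0],[0,0,0,18.8,0]])

```text
time: 24.75
ee_pos: [0.5407, 0.0218, 0.1514]
ee_rot: [0.0, 0.623, 0.783, -0.0]
force: [-1.3, -2.2, 3.2]
width: 0.131
```

```bash
python3 st.py
```

```text
t 24.75 q [ 0.217  0.415 -0.385  1.901  0.201  0.863 -0.044] p [540.7  21.8 151.4] yaw 103.0 F [-1.3 -2.2  3.2] T [-0.329  0.152  0.011] w 0.131
```

Emit:
send_rows(rows=[[0,0,0,-10.6,0],[0,0,0,-21.2,0],[0,0,0,-31.8,0],[0,0,0,-42.4,0],[0,0,0,-53,0],[0,0,0,-63.6,0],[0,0,0,-74.2,0],[0,0,0,-84.8,0]])

```text
time: 25.75
ee_pos: [0.5411, 0.0222, 0.1515]
ee_rot: [0.001, -0.072, 0.997, 0.0]
force: [2.7, 2.9, -1.9]
width: 0.128
```

```bash
python3 st.py
```

```text
t 25.75 q [ 0.468  0.482 -0.71   1.893  0.393  0.908  1.283] p [541.1  22.2 151.5] yaw 188.27 F [ 2.7  2.9 -1.9] T [ 0.628 -0.644 -0.054] w 0.128
```

Emit:
send_rows(rows=[[0,0,0,-10.6,0],[0,0,0,-21.2,0],[0,0,0,-31.8,0],[0,0,0,-42.4,0],[0,0,0,-53,0],[0,0,0,-63.6,0],[0,0,0,-63.6,0.65],[0,0,0,-63.6,0.65]])

```text
time: 26.75
ee_pos: [0.5407, 0.0216, 0.1512]
ee_rot: [-0.0, -0.582, 0.813, 0.0]
force: [-0.1, -0.9, 0.4]
width: 0.549
```

```bash
python3 st.py
```

```text
t 26.75 q [ 0.641  0.575 -0.956  1.888  0.566  0.977  2.242] p [540.7  21.6 151.2] yaw 251.22 F [-0.1 -0.9  0.4] T [-0.061 -0.013  0.031] w 0.549
```

Emit:
send_rows(rows=[[0,0,0,10.6,0.65],[0,0,0,21.2,0.65],[0,0,0,31.8,0.65],[0,0,0,42.4,0.65],[0,0,0,53,0.65],[0,0,0,63.6,0.65],[0,0,0,74.2,0.65],[0,0,0,84.8,0.65]])

```text
time: 27.75
ee_pos: [0.5408, 0.0217, 0.1515]
ee_rot: [0.0, 0.121, 0.993, -0.0]
force: [-0.2, -0.5, -0.6]
width: 0.653
```

Emit:
send_rows(rows=[[0,0,0,10.6,0.65],[0,0,0,21.2,0.65],[0,0,0,31.8,0.65],[0,0,0,42.4,0.65],[0,0,0,53,0.65],[0,0,0,63.6,0.65],[0,0,0,74.2,0.65],[0,0,0,84.8,0.65]])

```text
time: 28.75
ee_pos: [0.5409, 0.0218, 0.1516]
ee_rot: [0.0, 0.759, 0.652, 0.0]
force: [1.0, 0.9, 0.4]
width: 0.648
```

Emit:
send_rows(rows=[[0,0,0,10.4,0.65],[0,0,0,10.4,0],[0,0,0,10.4,0],[0,0,0,10.4,0],[0,0,0,0,0],[0,0,0,-10.6,0],[0,0,0,-21.2,0],[0,0,0,-31.8,0]])

```text
time: 29.75
ee_pos: [0.5408, 0.0219, 0.1515]
ee_rot: [-0.0, 0.544, 0.839, 0.0]
force: [-0.1, 1.6, 0.9]
width: 0.132
```

```bash
python3 st.py
```

```text
t 29.75 q [ 0.245  0.42  -0.421  1.9    0.22   0.866  0.134] p [540.8  21.9 151.5] yaw 114.09 F [-0.1  1.6  0.9] T [ 0.33   0.151 -0.022] w 0.132
```

Emit:
send_rows(rows=[[0,0,0,-10.6,0],[0,0,0,-21.2,0],[0,0,0,-31.8,0],[0,0,0,-42.4,0],[0,0,0,-53,0],[0,0,0,-63.6,0],[0,0,0,-74.2,0],[0,0,0,-84.8,0]])

```text
time: 30.75
ee_pos: [0.541, 0.0223, 0.1515]
ee_rot: [0.0, -0.164, 0.986, 0.0]
force: [1.0, 4.1, -1.1]
width: 0.127
```

Emit:
send_rows(rows=[[0,0,0,-10.6,0],[0,0,0,-21.2,0],[0,0,0,-31.8,0],[0,0,0,-42.4,0],[0,0,0,-53,0],[0,0,0,-53,0.65],[0,0,0,-53,0.65],[0,0,0,-42.4,0.65]])

```text
time: 31.75
ee_pos: [0.5407, 0.0215, 0.1512]
ee_rot: [-0.0, -0.504, 0.864, 0.0]
force: [-0.6, -0.3, -0.1]
width: 0.655
```

```bash
python3 st.py
```

```text
t 31.75 q [ 0.609  0.553 -0.907  1.889  0.529  0.96   2.085] p [540.7  21.5 151.2] yaw 240.49 F [-0.6 -0.3 -0.1] T [-0.024 -0.027  0.009] w 0.655
```

Emit:
send_rows(rows=[[0,0,0,10.6,0.65],[0,0,0,21.2,0.65],[0,0,0,31.8,0.65],[0,0,0,42.4,0.65],[0,0,0,53,0.65],[0,0,0,63.6,0.65],[0,0,0,74.2,0.65],[0,0,0,84.8,0.65]])

```text
time: 32.75
ee_pos: [0.5408, 0.0217, 0.1516]
ee_rot: [0.0, 0.212, 0.977, -0.0]
force: [0.3, -0.3, -0.7]
width: 0.654
```

Emit:
send_rows(rows=[[0,0,0,10.6,0.65],[0,0,0,21.2,0.65],[0,0,0,31.8,0.65],[0,0,0,42.4,0.65],[0,0,0,53,0.65],[0,0,0,63.6,0.65],[0,0,0,74.2,0.65],[0,0,0,84.6,0.65]])

```text
time: 33.75
ee_pos: [0.5409, 0.0218, 0.1516]
ee_rot: [0.0, 0.814, 0.58, 0.0]
force: [0.0, -0.3, -0.1]
width: 0.65
```

Emit:
send_rows(rows=[[0,0,0,0,0],[0,0,0,0,0],[0,0,0,0,0],[0,0,0,-10,0],[0,0,0,-20.6,0],[0,0,0,-31.2,0],[0,0,0,-41.8,0],[0,0,0,-52.4,0]])

```text
time: 34.75
ee_pos: [0.5409, 0.0219, 0.1515]
ee_rot: [0.0, 0.467, 0.884, 0.0]
force: [0.1, 1.6, 0.5]
width: 0.128
```

Emit:
send_rows(rows=[[0,0,0,-10.6,0],[0,0,0,-21.2,0],[0,0,0,-31.8,0],[0,0,0,-42.4,0],[0,0,0,-53,0],[0,0,0,-63.6,0],[0,0,0,-74.2,0],[0,0,0,-80,0]])

```text
time: 35.75
ee_pos: [0.541, 0.0223, 0.1515]
ee_rot: [0.0, -0.21, 0.978, 0.001]
force: [0.4, 4.9, 0.1]
width: 0.132
```

```bash
python3 st.py
```

```text
t 35.75 q [ 0.504  0.497 -0.758  1.892  0.424  0.919  1.536] p [541.   22.3 151.5] yaw 204.23 F [0.4 4.9 0.1] T [ 1.023 -0.125 -0.078] w 0.132
```

Emit:
send_rows(rows=[[0,0,0,-8,0],[0,0,0,-13,0],[0,0,0,-15.7,0],[0,0,0,-15.7,0]])

```text
time: 36.25
ee_pos: [0.5409, 0.0224, 0.1515]
ee_rot: [0.0, -0.34, 0.941, 0.001]
force: [-0.2, 5.8, 1.5]
width: 0.128
```

```bash
python3 st.py; python3 - <<'E'
from h import *
im=grab_frame('wrist')[:,:,::-1]; cv2.imwrite('pics/w3z.png',cv2.resize(im[170:320,180:380],None,fx=4,fy=4,interpolation=cv2.INTER_CUBIC))
E
```

```text
t 36.25 q [ 0.547  0.518 -0.819  1.891  0.465  0.934  1.773] p [540.9  22.4 151.5] yaw 219.7 F [-0.2  5.8  1.5] T [ 1.178 -0.128  0.087] w 0.128
```

View pics/w3z.png

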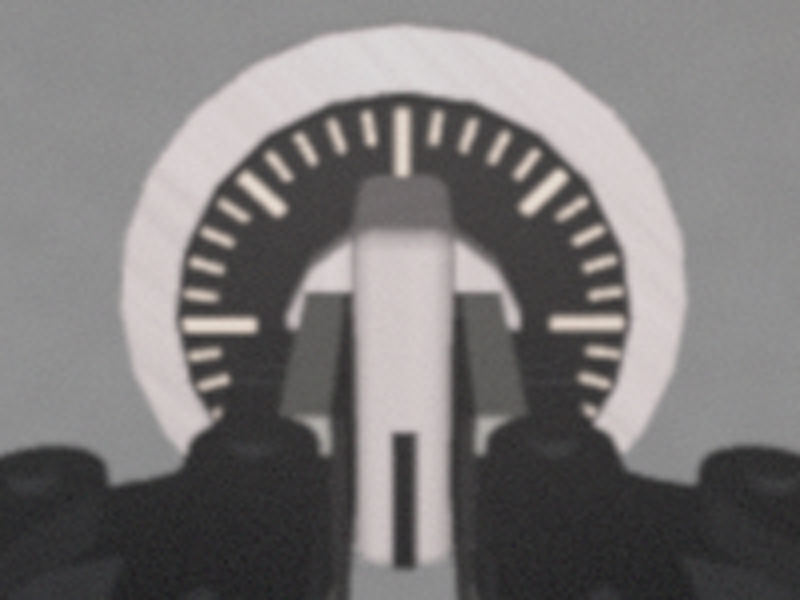

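Emit:
send_rows(rows=[[0,0,0,7,0],[0,0,0,14,0],[0,0,0,21,0],[0,0,0,28,0],[0,0,0,35,0],[0,0,0,42,0],[0,0,0,49,0],[0,0,0,56,0]])

```text
time: 37.3
ee_pos: [0.541, 0.0221, 0.1515]
ee_rot: [0.0, 0.144, 0.99, 0.0]
force: [0.3, 2.3, -0.7]
width: 0.132
```

Emit:
send_rows(rows=[[0,0,0,6,0],[0,0,0,12,0],[0,0,0,17,0],[0,0,0,21,0],[0,0,0,25,0],[0,0,0,29,0],[0,0,0,33,0],[0,0,0,36,0]])

```text
time: 38.3
ee_pos: [0.5409, 0.0219, 0.1515]
ee_rot: [0.0, 0.442, 0.897, 0.0]
force: [-0.3, 2.2, 1.6]
width: 0.133
```

```bash
python3 st.py
```

```text
t 38.3 q [ 0.277  0.426 -0.461  1.899  0.243  0.87   0.349] p [540.9  21.9 151.5] yaw 127.53 F [-0.3  2.2  1.6] T [0.381 0.006 0.168] w 0.133
```

Emit:
send_rows(rows=[[0,0,0,2,0],[0,0,0,4,0],[0,0,0,6,0],[0,0,0,8,0]])

```text
time: 38.8
ee_pos: [0.5408, 0.0219, 0.1514]
ee_rot: [0.0, 0.504, 0.864, 0.0]
force: [-1.4, 1.5, 5.6]
width: 0.128
```

```bash
python3 st.py
```

```text
t 38.8 q [ 0.252  0.422 -0.43   1.9    0.226  0.867  0.223] p [540.8  21.9 151.4] yaw 119.46 F [-1.4  1.5  5.6] T [0.44  0.133 0.172] w 0.128
```

Emit:
send_rows(rows=[[0,0,0,1,0],[0,0,0,2,0],[0,0,0,3,0]], force=20)

```text
time: 39.17
ee_pos: [0.5408, 0.0219, 0.1514]
ee_rot: [0.0, 0.526, 0.85, 0.0]
force: [-0.3, 2.1, 5.8]
width: 0.131
```

```bash
python3 st.py
```

```text
t 39.17 q [ 0.243  0.42  -0.419  1.9    0.219  0.866  0.176] p [540.8  21.9 151.4] yaw 116.49 F [-0.3  2.1  5.8] T [0.481 0.117 0.186] w 0.131
```

Emit:
send_rows(rows=[[0,0,0,1,0],[0,0,0,2,0]])

```text
time: 39.42
ee_pos: [0.5408, 0.0218, 0.1515]
ee_rot: [0.0, 0.541, 0.841, 0.0]
force: [-1.7, 1.7, 4.9]
width: 0.13
```

```bash
python3 st.py
```

```text
t 39.42 q [ 0.237  0.419 -0.411  1.9    0.215  0.865  0.145] p [540.8  21.8 151.5] yaw 114.48 F [-1.7  1.7  4.9] T [0.468 0.121 0.158] w 0.13
```

Emit:
send_rows(rows=[[0,0,0,1,0],[0,0,0,2,0]])

```text
time: 39.67
ee_pos: [0.5408, 0.0218, 0.1515]
ee_rot: [0.0, 0.556, 0.831, 0.0]
force: [-0.5, 1.6, 6.4]
width: 0.133
```

```bash
python3 st.py
```

```text
t 39.67 q [ 0.231  0.418 -0.404  1.901  0.211  0.864  0.113] p [540.8  21.8 151.5] yaw 112.48 F [-0.5  1.6  6.4] T [0.506 0.165 0.217] w 0.133
```

Emit:
send_rows(rows=[[0,0,0,1,0],[0,0,0,2,0]])

```text
time: 39.92
ee_pos: [0.5408, 0.0218, 0.1514]
ee_rot: [0.0, 0.57, 0.822, 0.0]
force: [-1.2, 2.2, 6.4]
width: 0.129
```

```bash
python3 st.py
```

```text
t 39.92 q [ 0.225  0.417 -0.397  1.901  0.207  0.864  0.082] p [540.8  21.8 151.4] yaw 110.49 F [-1.2  2.2  6.4] T [0.462 0.212 0.184] w 0.129
```

Emit:
send_rows(rows=[[0,0,0,1,0],[0,0,0,2,0]])

```text
time: 40.17
ee_pos: [0.5408, 0.0219, 0.1515]
ee_rot: [0.0, 0.584, 0.811, 0.0]
force: [-1.4, 2.8, 5.7]
width: 0.128
```

```bash
python3 st.py
```

```text
t 40.17 q [ 0.22   0.416 -0.389  1.901  0.203  0.863  0.05 ] p [540.8  21.9 151.5] yaw 108.48 F [-1.4  2.8  5.7] T [0.438 0.243 0.196] w 0.128
```

Emit:
send_rows(rows=[[0,0,0,1,0],[0,0,0,2,0]])

```text
time: 40.42
ee_pos: [0.5408, 0.0218, 0.1515]
ee_rot: [0.0, 0.598, 0.801, 0.0]
force: [-0.7, 1.5, 6.0]
width: 0.132
```

```bash
python3 st.py
```

```text
t 40.42 q [ 0.214  0.415 -0.382  1.901  0.199  0.862  0.019] p [540.8  21.8 151.5] yaw 106.48 F [-0.7  1.5  6. ] T [0.45  0.235 0.173] w 0.132
```

Emit:
send_rows(rows=[[0,0,0,1,0],[0,0,0,2,0]])

```text
time: 40.67
ee_pos: [0.5408, 0.0218, 0.1514]
ee_rot: [0.0, 0.612, 0.791, 0.0]
force: [-1.2, 1.0, 5.8]
width: 0.131
```

```bash
python3 st.py
```

```text
t 40.67 q [ 0.208  0.414 -0.374  1.901  0.195  0.862 -0.013] p [540.8  21.8 151.4] yaw 104.48 F [-1.2  1.   5.8] T [0.471 0.302 0.24 ] w 0.131
```

Emit:
send_rows(rows=[[0,0,0,1,0]])

```text
time: 40.8
ee_pos: [0.5408, 0.0218, 0.1514]
ee_rot: [0.0, 0.619, 0.785, 0.0]
force: [-1.6, 2.6, 6.3]
width: 0.135
```

```bash
python3 st.py
```

```text
t 40.8 q [ 0.205  0.413 -0.37   1.901  0.193  0.861 -0.028] p [540.8  21.8 151.4] yaw 103.48 F [-1.6  2.6  6.3] T [0.422 0.308 0.228] w 0.135
```

Emit:
send_rows(rows=[[0,0,0,1,0]])

```text
time: 40.92
ee_pos: [0.5407, 0.0218, 0.1514]
ee_rot: [-0.0, 0.626, 0.78, 0.0]
force: [-2.8, 1.8, 5.5]
width: 0.131
```

```bash
python3 st.py
```

```text
t 40.92 q [ 0.202  0.413 -0.367  1.902  0.191  0.861 -0.044] p [540.7  21.8 151.4] yaw 102.49 F [-2.8  1.8  5.5] T [0.392 0.3   0.292] w 0.131
```

Emit:
send_rows(rows=[[0,0,0,0.5,0]])

```text
time: 41.05
ee_pos: [0.5408, 0.0219, 0.1515]
ee_rot: [0.0, 0.629, 0.777, 0.0]
force: [-1.9, 1.3, 6.4]
width: 0.131
```

```bash
python3 st.py
```

```text
t 41.05 q [ 0.2    0.413 -0.365  1.902  0.19   0.861 -0.052] p [540.8  21.9 151.5] yaw 102.0 F [-1.9  1.3  6.4] T [0.361 0.285 0.324] w 0.131
```

Emit:
send_rows(rows=[[0,0,0,0.5,0]])

```text
time: 41.18
ee_pos: [0.5407, 0.0219, 0.1514]
ee_rot: [0.0, 0.633, 0.774, 0.0]
force: [-1.2, 1.6, 5.8]
width: 0.127
```

```bash
python3 st.py
```

```text
t 41.17 q [ 0.199  0.412 -0.363  1.902  0.189  0.861 -0.059] p [540.7  21.9 151.4] yaw 101.51 F [-1.2  1.6  5.8] T [0.388 0.315 0.314] w 0.127
```

Emit:
send_rows(rows=[[0,0,0,0.5,0]])

```text
time: 41.3
ee_pos: [0.5408, 0.0218, 0.1515]
ee_rot: [0.0, 0.636, 0.772, 0.0]
force: [-1.3, 1.7, 6.1]
width: 0.133
```

```bash
python3 st.py
```

```text
t 41.3 q [ 0.197  0.412 -0.361  1.902  0.188  0.86  -0.067] p [540.8  21.8 151.5] yaw 101.01 F [-1.3  1.7  6.1] T [0.384 0.299 0.319] w 0.133
```

Emit:
send_rows(rows=[[0,0,0,0.5,0]])

```text
time: 41.42
ee_pos: [0.5408, 0.0218, 0.1515]
ee_rot: [0.0, 0.639, 0.769, 0.0]
force: [-1.7, 1.6, 6.9]
width: 0.129
```

```bash
python3 st.py
```

```text
t 41.42 q [ 0.196  0.412 -0.359  1.902  0.187  0.86  -0.075] p [540.8  21.8 151.5] yaw 100.51 F [-1.7  1.6  6.9] T [0.416 0.36  0.44 ] w 0.129
```

```bash
python3 - <<'E'
from h import *
im=grab_frame('wrist')[:,:,::-1]; cv2.imwrite('pics/w4z.png',cv2.resize(im[170:320,180:380],None,fx=4,fy=4,interpolation=cv2.INTER_CUBIC))
for _ in range(1): print(state()['torque'])
E
python3 st.py
```

```text
[0.40799208 0.32524544 0.3748813 ]
t 41.48 q [ 0.196  0.412 -0.359  1.902  0.187  0.86  -0.076] p [540.8  21.8 151.5] yaw 100.49 F [0.1 1.4 5.7] T [0.408 0.325 0.375] w 0.133
```

View pics/w4z.png

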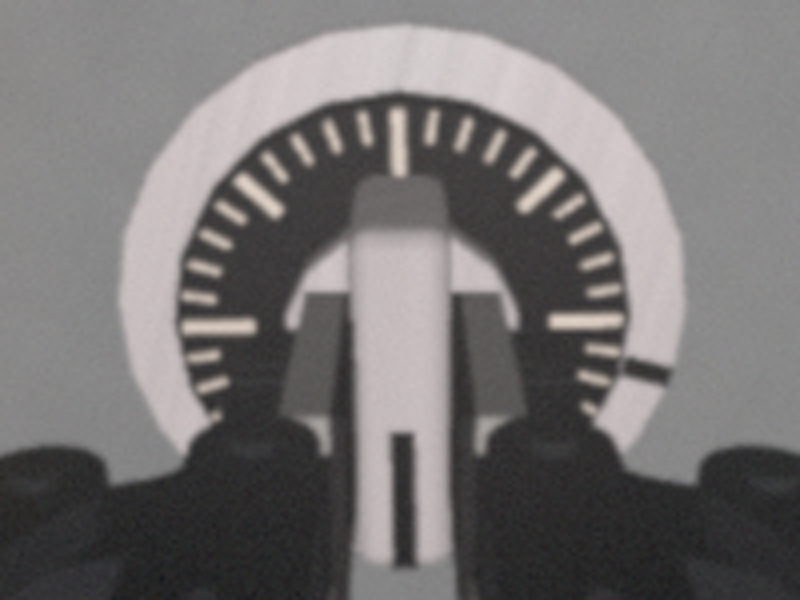

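Emit:
send_rows(rows=[[0,0,0,0.5,0]])

```text
time: 41.6
ee_pos: [0.5407, 0.0218, 0.1514]
ee_rot: [0.0, 0.643, 0.766, -0.0]
force: [-1.0, 0.9, 6.5]
width: 0.132
```

```bash
python3 st.py
```

```text
t 41.6 q [ 0.194  0.412 -0.358  1.902  0.186  0.86  -0.083] p [540.7  21.8 151.4] yaw 100.02 F [-1.   0.9  6.5] T [0.393 0.351 0.421] w 0.132
```

Emit:
send_rows(rows=[[0,0,0,0,0.65],[0,0,0,0,0.65],[0,0,-0.03,0,0.65],[0,0,-0.055,0,0.65],[-0.045,-0.024,-0.055,5,0.65],[-0.09,-0.048,-0.055,10,0.65],[-0.136,-0.072,-0.055,14.6,0.65],[-0.136,-0.072,-0.055,14.6,0.65]])

```text
time: 42.6
ee_pos: [0.4922, -0.1286, 0.2062]
ee_rot: [0.0, 0.737, 0.676, -0.001]
force: [0.4, 0.2, -0.2]
width: 0.65
```

```bash
python3 st.py; python3 - <<'E'
from h import *
c,f=cam('wrist')
im=grab_frame('wrist')[:,:,::-1]; cv2.imwrite('pics/w5.png',im)
print(proj(c,f,np.array([.4939,-.1248,.147])))
E
```

```text
t 42.6 q [ 0.42   0.273 -0.263  1.937  0.088  0.943  0.028] p [ 492.2 -128.6  206.2] yaw 85.03 F [ 0.4  0.2 -0.2] T [ 0.043  0.003 -0.035] w 0.65
[281.04275587 226.94582775]
```

View pics/w5.png

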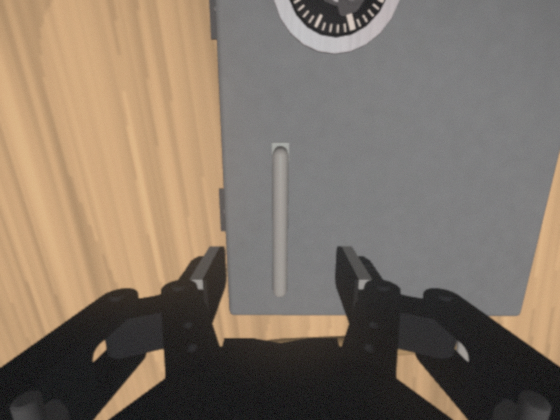

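Emit:
send_rows(rows=[[0.004,0.0014,0.03,0,0.65],[0.004,0.0014,0.057,0,0.65],[0.004,0.0014,0.057,0,0.3],[0.004,0.0014,0.057,0,0],[0.004,0.0014,0.057,0,0],[0.004,0.0014,0.057,0,0]], force=60)

```text
time: 43.4
ee_pos: [0.4928, -0.1203, 0.1501]
ee_rot: [-0.002, 0.735, 0.678, -0.002]
force: [-26.5, 5.6, 22.8]
width: 0.087
```

```bash
python3 st.py; python3 - <<'E'
import numpy as np
c,s=np.cos(np.radians(-4.6)),np.sin(np.radians(-4.6))
for a in range(0,50,5):
    t=np.radians(a); x=-.2*np.cos(t)+.047*np.sin(t)+.2; z=.2*np.sin(t)+.047*np.cos(t)-.047
    print(a,(x*1000).round(1),(z*1000).round(1))
E
```

```text
t 43.4 q [ 0.397  0.351 -0.259  1.983  0.121  0.827 -0.009] p [ 492.8 -120.3  150.1] yaw 85.44 F [-26.5   5.6  22.8] T [ 1.155  5.648 -0.19 ] w 0.087
0 0.0 0.0
5 4.9 17.3
10 11.2 34.0
15 19.0 50.2
20 28.1 65.6
25 38.6 80.1
30 50.3 93.7
35 63.1 106.2
40 77.0 117.6
45 91.8 127.7
```

Emit:
send_rows(rows=[[0,0,-0.001,0,0],[0,0,-0.0035,0,0],[0,0.001,-0.007,0,0],[0,0.003,-0.014,0,0]])

```text
time: 43.9
ee_pos: [0.4958, -0.1205, 0.1626]
ee_rot: [-0.002, 0.735, 0.678, -0.002]
force: [-9.3, 2.6, -13.3]
width: 0.089
```

```bash
python3 st.py
```

```text
t 43.9 q [ 0.399  0.338 -0.262  1.967  0.113  0.857 -0.003] p [ 495.8 -120.5  162.6] yaw 85.45 F [ -9.3   2.6 -13.3] T [ 0.431  2.457 -0.156] w 0.089
```

Emit:
send_rows(rows=[[0,0.002,-0.007,0,0],[0,0.0045,-0.0135,0,0],[0,0.007,-0.02,0,0],[0,0.01,-0.0265,0,0],[0,0.013,-0.033,0,0],[0,0.0165,-0.0395,0,0],[0,0.02,-0.0455,0,0],[0,0.024,-0.0515,0,0]])

```text
time: 44.9
ee_pos: [0.5188, -0.1226, 0.2141]
ee_rot: [-0.003, 0.735, 0.678, -0.003]
force: [-23.3, 3.1, -2.4]
width: 0.085
```

```bash
python3 st.py; python3 - <<'E'
from h import *
cv2.imwrite('pics/s6.png',grab_frame('scene')[:,:,::-1])
E
```

```text
t 44.9 q [ 0.398  0.31  -0.267  1.867  0.097  0.985  0.008] p [ 518.8 -122.6  214.1] yaw 85.43 F [-23.3   3.1  -2.4] T [ 0.604  5.217 -0.064] w 0.085
```

View pics/s6.png

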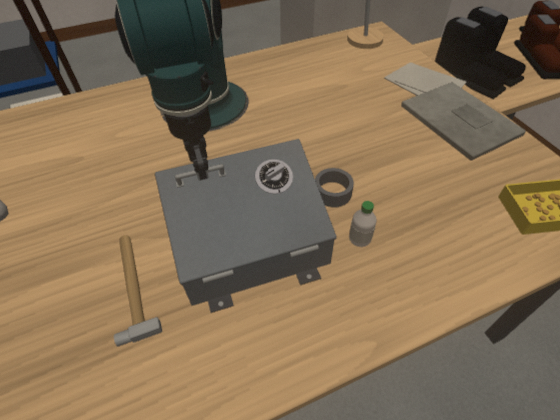

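Emit:
send_rows(rows=[[0,0.004,-0.009,0,0],[0,0.0105,-0.017,0,0],[0,0.0175,-0.0255,0,0],[0,0.025,-0.0335,0,0],[0,0.033,-0.0405,0,0],[0,0.041,-0.0475,0,0],[0,0.0495,-0.054,0,0],[0,0.056,-0.058,0,0]])

```text
time: 45.95
ee_pos: [0.5755, -0.1277, 0.2751]
ee_rot: [-0.002, 0.735, 0.678, -0.002]
force: [-41.4, 2.6, 34.9]
width: 0.085
```

```bash
python3 st.py; python3 - <<'E'
from h import *
cv2.imwrite('pics/s7.png',grab_frame('scene')[:,:,::-1])
E
```

```text
t 45.95 q [ 0.375  0.347 -0.267  1.667  0.1    1.147  0.002] p [ 575.5 -127.7  275.1] yaw 85.4 F [-41.4   2.6  34.9] T [ 0.469  8.978 -0.131] w 0.085
```

View pics/s7.png

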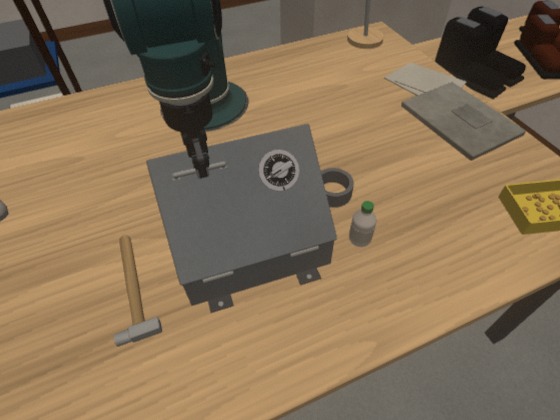

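Emit:
send_rows(rows=[[0,0,-0.005,0,0],[0,0.002,-0.009,0,0],[0,0.005,-0.012,0,0],[0,0.005,-0.012,0,0]])

```text
time: 46.5
ee_pos: [0.5828, -0.1282, 0.2821]
ee_rot: [-0.001, 0.735, 0.678, -0.001]
force: [19.7, -6.3, -47.6]
width: 0.081
```

```bash
python3 st.py; python3 - <<'E'
from h import *
c,f=cam('scene')
im=grab_frame('scene')[:,:,::-1].copy(); 
# predicted lid front-edge corners for angles
th=np.radians(-4.6); R=np.array([[np.cos(th),-np.sin(th),0],[np.sin(th),np.cos(th),0],[0,0,1]])
O=np.array([.5408,.0219,0])-R@np.array([-.045,.078,0]); print('box',O)
for a,col in [(40,(0,0,255)),(45,(0,255,0)),(50,(255,0,0))]:
    t=np.radians(a)
    pts=[]
    for bx,by in [(-.243,.163),(-.243,-.163)]:
        x,z=bx,.012
        p=np.array([.12+x*np.cos(t)+z*np.sin(t), by, .1-x*np.sin(t)+z*np.cos(t)])
        pts.append(proj(c,f,O+R@p))
    pts=np.array(pts); print(a,pts.round(1))
    cv2.polylines(im,[pts.round().astype(np.int32)],False,col,1)
cv2.imwrite('pics/s8.png',cv2.resize(im[100:320,120:360],None,fx=2.5,fy=2.5,interpolation=cv2.INTER_CUBIC))
E
```

```text
t 46.5 q [ 0.373  0.353 -0.267  1.642  0.099  1.162  0.003] p [ 582.8 -128.2  282.1] yaw 85.43 F [ 19.7  -6.3 -47.6] T [-1.156 -3.888 -0.128] w 0.081
box [ 0.57939953 -0.0594577   0.        ]
40 [[308.  122.7]
 [146.2 160.4]]
45 [[311.1 121.2]
 [144.8 159.9]]
50 [[314.5 120.5]
 [143.6 160.3]]
```

View pics/s8.png

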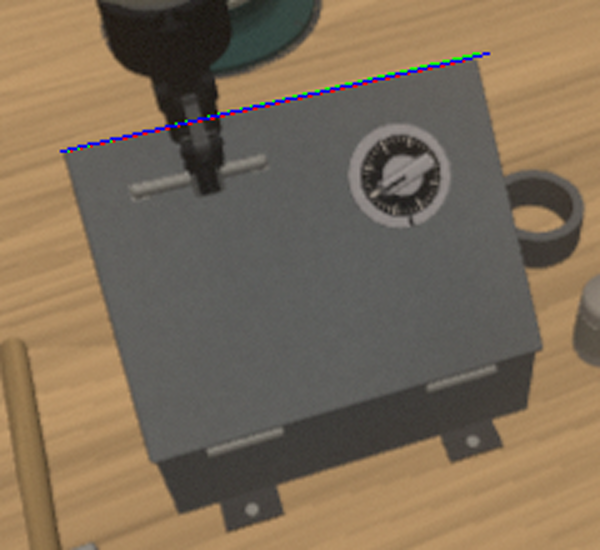

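Emit:
send_rows(rows=[[0,0.002,0.003,0,0],[0,0.002,0.003,0,0]])

```text
time: 46.8
ee_pos: [0.5835, -0.1282, 0.282]
ee_rot: [-0.001, 0.735, 0.678, -0.001]
force: [-13.4, -1.6, -4.3]
width: 0.083
```

```bash
python3 st.py; python3 - <<'E'
from h import *
c,f=cam('top')
im=grab_frame('top')[:,:,::-1].copy(); cv2.imwrite('pics/t9.png',im)
th=np.radians(-4.6); R=np.array([[np.cos(th),-np.sin(th),0],[np.sin(th),np.cos(th),0],[0,0,1]])
O=np.array([.5408,.0219,0])-R@np.array([-.045,.078,0])
for a in (40,43,45,47,50):
    t=np.radians(a)
    print(a,[proj(c,f,O+R@np.array([.12+x*np.cos(t)+.012*np.sin(t), by, .1-x*np.sin(t)+.012*np.cos(t)])).round(1) for x,by in [(-.243,.163),(-.243,-.163)]])
E
```

```text
t 46.8 q [ 0.372  0.355 -0.266  1.64   0.1    1.164  0.002] p [ 583.5 -128.2  282. ] yaw 85.42 F [-13.4  -1.6  -4.3] T [-0.265  3.027 -0.111] w 0.083
40 [array([242.5, 231.3]), array([438.7, 246.6])]
43 [array([242.6, 225.6]), array([441.2, 241.2])]
45 [array([242.7, 221.7]), array([442.9, 237.3])]
47 [array([242.7, 217.5]), array([444.5, 233.3])]
50 [array([242.9, 210.9]), array([446.9, 227. ])]
```

View pics/t9.png

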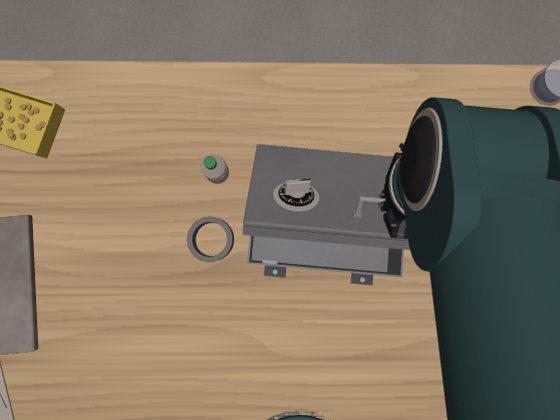

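```bash
python3 - <<'E'
import cv2
im=cv2.imread('pics/t9.png'); cv2.imwrite('pics/t9z.png',cv2.resize(im[205:250,235:295],None,fx=12,fy=12,interpolation=cv2.INTER_CUBIC))
E
```

```text
(no output)
```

View pics/t9z.png

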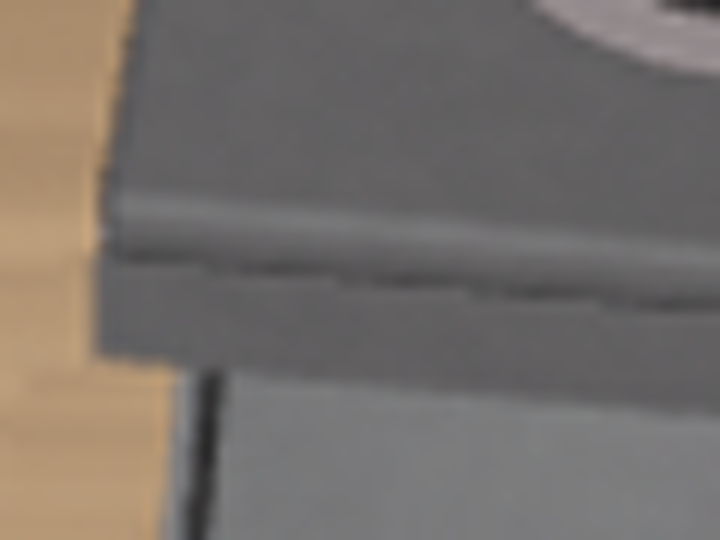

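```bash
python3 - <<'E'
from h import *
c,f=cam('top')
th=np.radians(-4.6); R=np.array([[np.cos(th),-np.sin(th),0],[np.sin(th),np.cos(th),0],[0,0,1]])
O=np.array([.5408,.0219,0])-R@np.array([-.045,.078,0])
for a in (40,43,45,47,50):
    t=np.radians(a); x,z=-.165,.015
    print(a,proj(c,f,O+R@np.array([.12+x*np.cos(t)+z*np.sin(t), .078, .1-x*np.sin(t)+z*np.cos(t)])).round(1))
im=cv2.imread('pics/t9.png'); cv2.imwrite('pics/t9y.png',cv2.resize(im[165:220,265:330],None,fx=10,fy=10,interpolation=cv2.INTER_CUBIC))
E
```

```text
40 [295.  201.3]
43 [295.5 197.4]
45 [295.8 194.7]
47 [296.1 191.9]
50 [296.6 187.5]
```

View pics/t9y.png

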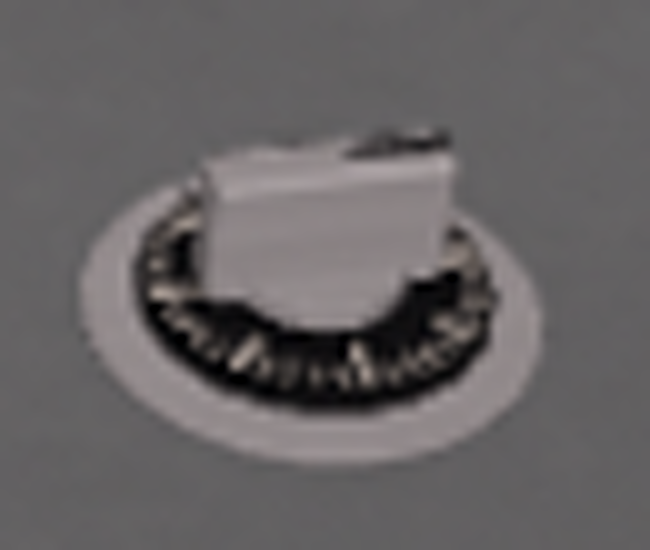

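Emit:
send_rows(rows=[[0,-0.001,0,0,0.15],[0,-0.001,0,0,0.25],[0,-0.001,0,0,0.25],[0,-0.001,-0.015,0,0.25],[0,-0.002,-0.045,0,0.25],[0,-0.002,-0.09,0,0.25],[0,-0.02,-0.13,0,0.25],[0,-0.05,-0.15,0,0.25]])

```text
time: 47.85
ee_pos: [0.5352, -0.1238, 0.4348]
ee_rot: [0.001, 0.734, 0.679, 0.001]
force: [-0.3, -0.0, -0.4]
width: 0.25
```

Emit:
send_rows(rows=[[-0.05,-0.03,0,0,0.25],[-0.1,-0.06,0,0,0.25],[-0.15,-0.09,0,0,0.25],[-0.2,-0.1,0,0,0.25],[-0.2,-0.1,0,0,0.25],[-0.2,-0.1,0,0,0.25]])

```text
time: 48.6
ee_pos: [0.4199, -0.315, 0.4325]
ee_rot: [0.0, 0.734, 0.679, 0.0]
force: [0.1, 0.5, 0.7]
width: 0.246
```

```bash
python3 st.py; python3 - <<'E'
from h import *
cv2.imwrite('pics/t10.png',grab_frame('top')[:,:,::-1])
cv2.imwrite('pics/s10.png',grab_frame('scene')[:,:,::-1])
E
```

```text
t 48.6 q [ 0.673  0.12  -0.099  1.592  0.011  1.43   0.495] p [ 419.9 -315.   432.5] yaw 85.47 F [0.1 0.5 0.7] T [ 0.053  0.006 -0.053] w 0.246
```

View pics/t10.png

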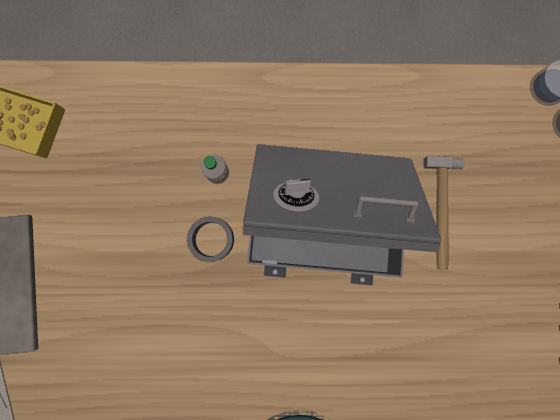

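View pics/s10.png

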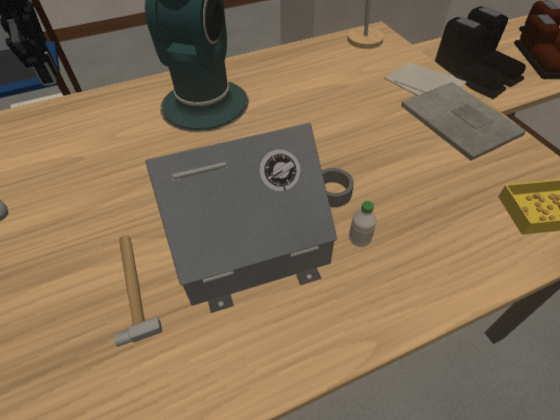

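The lid stands open by itself: the dial ring is still at about (297,195) in the top view, which matches roughly 45°. The glue (214,168), tape (211,239) and hammer (444,215) haven't moved, and the arm is clear.

```bash
python3 -c "
from rig import *
print(close_job())"
```

```text
the job is handed in; nothing more can be done
None
```

The strongbox is open, with its lid standing by itself at about 45°, and the job is handed in. It took 48.6 s of the 70 s; no verdict was reported.

- **Dial:** I pinched the bar grip and turned it clockwise from about -47° to 792.3° (8 is 792°, the third time round). I then turned it counter-clockwise to about 315.6° (35 is 315°, the second time round). A wrist picture just before 8 agreed with my count. I did not check the stop on 35 by picture, because the index mark was out of view there.
- **Firm stop:** Going slowly clockwise with a 20 N grip, the torque ran at about 0.17–0.2 N m while the bolt drew. It then rose to about 0.42 N m (highest reading 0.44), about 120° past 35, and the bar began to lag the tool, so I stopped there. The damage limit is about 0.6 N m.
- **Lid:** It came up with about 13 N at the handle. While following the lid's arc my path was off by a few millimetres, so the wrist force reached about 54 N, against its 120 N limit. I corrected that before letting go.
- **Last checks:** The top view after release puts the lid at about 44–45°. The scene camera's line of sight hardly shows the lid's angle, so it could not confirm this. The glue, tape and hammer look unmoved in both views, and the arm is clear with about 0 N on the tool.

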